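# Snap the tea-light hanger into the display hook

### The arm

A 6-joint arm with a two-finger parallel gripper is mounted at the origin on a cart in front of the work surface, level with it; the furniture and walls round the work are solid. World frame = base frame: x ahead of the robot, y to its left, z up, the work surface at z = 0. Lengths are in mm, angles in rad, forces in N, time in s.
With the tool pointing down it reaches from about 400 to 925 mm from the base axis. Payload 12.5 kg.
Tool frame: the origin (TCP) lies on the mounting face of the last link; the fingertips stand 190 mm ahead of it and the grasp point (between the pads) lies 171 mm ahead of it; z points along the fingers, y is the line along which they close (so a half turn about z gives the same grasp; the last joint's range is limited). The gripper opens to 95 mm and grips with 3 to 60 N. Pads are 20 mm wide; open, the fingers measure 119 mm over their backs; the gripper's body (75 mm by 180 mm) begins 59 mm behind the grasp point.
Start: joints at [-1.227, 0.491, 1.559, -0, 1.092, -0.106], TCP at [271.759, -562.825, 404.761] pointing down, gripper open.
Joint ranges: [-3.1, 3.1], [-0.84, 2.19], [0.05, 2.79], [-1.13, 4.28], [0.06, 2.93], [-2.69, 2.69]. Speed limits (rad/s): [2.22, 2.22, 2.79, 3.14, 3.14, 3.14].

### API

Orientations are given as [roll, pitch, yaw] about the fixed x, y, z axes, in that order (R = Rz(yaw) Ry(pitch) Rx(roll)).
In Python, from cell import env gives the robot as it stands.
- The arm moves only by the tool carry_out, never from a script. Its argument "series" is a list of rows, each a list of 5 numbers: the shift along the tool's x, y, z in m, then the turn about the tool's z in degrees, then the opening, from 0 (shut) to 1 (fully open). A call has 1 to 20 rows; each row is the pose to reach, as a shift and turn from the pose commanded when the call began, along the tool's axes at that moment; what a row does not reach only later rows make up. A row lasts 1/8 s, in which the tool goes at most 62.5 mm and 10.7 degrees, less where a joint would pass 70% of its speed; a pose out of reach is approached as far as the arm can. A call with a gripper value outside its range is refused whole. The fingers move at their own pace and stop on an object; the grip force is fixed at half the most. Time passes only in rows, so rows that repeat a pose let the fingers close. It gives the time, the measured TCP pose, the force, the opening and the grip force at its end, in the units of the state.
- env.state(): the state, without advancing time (a new reading comes with each control period).
- env.read_camera(name): name is "side" or "top" or "wrist"; returns (picture, depth): 480x640x3 uint8, red, green, blue; 480x640 float32, mm along the optical axis (not along the pixel's ray), 0 where there is no reading.
- env.get_calibration(name): a dict with "intrinsics" (3x3 intrinsics, pixels), "cam_to_world" (4x4, takes a point from camera to world coordinates); the wrist camera has in their place "T_tool_cam" (4x4, takes a point from camera to tool coordinates, whose origin is the TCP and whose axes are the flange's). Camera axes: x right, y up, looking along -z (the intrinsics and any distortion apply to the point x, -y, -z); pixel columns grow to the right and rows downward; lengths in mm; the calibration is good to about 2 mm. A picture is of the moment at which its call begins: read the wrist's pose just before it. get_calibration takes no time and is no camera call.
- env.job_done(): hands the job in; it is judged then, once.
The state is a dict: "t": time; "joints": joint angles; "qvel": joint speeds; "tau": joint torques, N m; "eef_pos": TCP position; "tcp_rot": TCP orientation; "ft_force": force on the tool from outside, world axes, zero at the start; "moment": the same for the moment, N m; "opening": opening from 0.0 (shut) to 1.0 (fully open); "grip_force": force on a finger pad.
Only numpy, scipy, OpenCV 4.12 (cv2) and the standard library are available. Lean on these libraries where they do the work, as an engineer would, in place of code of your own. Each camera call takes 0.05 s, during which the arm holds its last target. There are 200 camera calls.

### The job

Hang the brass tea-light hanger on the display stand's snap hook: lift it by its wooden handle, bring it in from the front so that the hook reaches through its lower window, and press its hanging bar (the lower of its two level bars) gently down through the sprung gate until the gate snaps shut above the bar, and only then let go. Keep the hanger upright, do not force it against the hook, leave it hanging still and free, and leave the other things on the table where they are.

Things in the scene. Friction and masses are not known exactly. Their poses are not given: they have to be found in the camera images.
- hanger: tea-light hanger, loose brass frame, about 0.15 kg, standing. Origin: centre of the foot's underside, z up. Foot 72 mm across, 12 high, a tea-light fixed on it (to z = 32); 8 mm rods rise at y = -29 and +29 mm; two level 8 mm bars along y join them, axes at z = 132 (hanging bar) and 182 (top); wooden handle above. Lower window 50 wide (y), 96 high; upper 42 high. Same turned half round.
- hanger_bar (a point): middle of the hanger's hanging bar (the lower of the two level bars), on its axis, 132 mm above the foot's underside; axes as the hanger's, the bar runs along y
- hanger_grip (a point): middle of the hanger's wooden handle, 206 mm above the foot's underside (handle 30 mm wide along y, 14 mm thick along x, 44 mm high); axes as the hanger's; grasp from above across the 30 mm width
- stand: display stand, fixed: wooden base plate 160 x 110 x 14 mm, steel post, and an arm from the post that ends in a snap hook of 7 mm rod. Origin: on the table below the middle of the hook's mouth; z up, x from hook to post, so the hook's free nose looks along -x and the hanger comes in along +x. The hook is a U in the x-z plane at y = 0, open upward, its mouth closed by the sprung gate.
- hook_mid (a point): point of the stand 200 mm above its origin, axes as the stand's: about the middle of the shut gate. The arm was clamped to the post by hand: the gate's real height is unmeasured, up to 15 mm above or below this point; it does not slip in use. The U: nose inner face x = -11 mm, back arm inner face x = +17, nose tip 10 mm above the gate's axis, U's outer bottom 40 mm below it.
- post_foot (a point): foot of the round steel post on the base plate, 75 mm behind the hook (+x), 14 mm above the table; the post is 13 mm thick, its ball top 253 mm above the table; the clamp's thumb screw sticks out 36 mm to +y of it at the arm's height
- gate (a joint): sprung gate, rad: 0 = shut and level, to 1.45 as its nose end is pushed down into the U; pivot at the back arm; it cannot swing up. The hanger's weight does not open it; pressing the bar down at x = -5 to +1 mm takes 4 to 9 N. It snaps shut over the bar when the bar's axis is 21 to 25 mm below the shut gate's axis; at 28 mm (x = -2) the bar meets the rigid floor of the U.
- glass: ribbed clear tumbler, 69 mm across, 97 mm high, loose, a bystander; origin at the centre of its underside
- cup: small open brass tea-light cup, 63 mm across, 46 mm high, loose, a bystander; origin at the centre of its underside

How it is judged:
By the outcome, as a careful person would: the job done as asked, in the order asked, and still so for the second after the job is handed in, with the robot touching nothing.
It also fails if it takes over 51 s, if anything falls off the work surface, if the arm or the gripper's body presses on something with over 40 N, if the wrist force passes 120 N, or if a joint passes its speed limit or range.

## Working session

There is one attempt and no reset: what is moved stays moved. The work goes in short steps, Python scripts to look and compute and a tool call to move; the robot and the scene stay as the last step left them, time stands still between calls to the robot, and variables do not carry over. Pictures are saved under pics/ and viewed, at most 10 in all, crops included, and the job is handed in when it is done.

Besides the shell and the picture viewer there is one more tool, called as name(argument=value, ...) on one line, values as JSON. carry_out: Moves the arm, as the interface text tells. Its arguments: {"type":"object","properties":{"series":{"type":"array","items":{"type":"array","items":{"type":"number"}}}},"required":["series"]}

```bash
mkdir -p pics
python3 - <<'E'
from cell import env
import cv2,numpy as np
s=env.state();print(s)
for n in("side","top"):
    p,d=env.read_camera(n);cv2.imwrite(f"pics/{n}0.png",p[...,::-1]);np.savez(f"{n}0.npz",p=p,d=d)
for n in("side","top","wrist"):print(n,env.get_calibration(n))
E
```

```text
{'t': 0.0, 'joints': array([-1.22659289e+00,  4.91527101e-01,  1.55944936e+00, -4.41921400e-05,
        1.09169707e+00, -1.05596148e-01]), 'qvel': array([-1.22927709e-03,  7.12352535e-04, -6.17689518e-04,  2.00616545e-03,
        4.94721178e-04, -3.53697737e-05]), 'tau': array([-7.59829782e-04, -6.12646222e+01, -2.58174384e+01,  6.92796987e-02,
        4.82655130e-02, -1.15825665e-04]), 'eef_pos': array([ 271.74689535, -562.78673035,  404.18183342]), 'tcp_rot': array([-3.14051366e+00, -7.49488362e-05,  4.49819942e-01]), 'ft_force': array([-0.80769467, -0.22851325, -0.1864017 ]), 'moment': array([-0.00061829,  0.08760524,  0.00158091]), 'grip_force': 0.0, 'opening': 1.0030917284918581}
side {'intrinsics': array([[582.72488433,   0.        , 328.9099037 ],
       [  0.        , 582.72488433, 239.98373212],
       [  0.        ,   0.        ,   1.        ]]), 'cam_to_world': array([[-9.99908489e-01,  1.01143716e-02,  8.98407018e-03,
         5.21376131e+02],
       [ 4.04237507e-03, -4.10371764e-01,  9.11909357e-01,
         9.85067086e+02],
       [ 1.29101988e-02,  9.11862224e-01,  4.
[... 490 characters left out ...]
    [ 1.66476153e-02,  1.15124520e-01,  9.93211559e-01,
         1.32706866e+03],
       [ 0.00000000e+00,  0.00000000e+00,  0.00000000e+00,
         1.00000000e+00]])}
wrist {'intrinsics': array([[406.26915203,   0.        , 313.52644534],
       [  0.        , 406.26915203, 240.51201886],
       [  0.        ,   0.        ,   1.        ]]), 'T_tool_cam': array([[-7.59288006e-04,  9.61007512e-01,  2.76521221e-01,
         7.88941002e+01],
       [ 9.99999688e-01,  7.90535035e-04, -1.52732600e-06,
         9.88856421e-02],
       [-2.20067485e-04,  2.76521134e-01, -9.61007812e-01,
         1.93536152e+01],
       [ 0.00000000e+00,  0.00000000e+00,  0.00000000e+00,
         1.00000000e+00]])}
```

View pics/side0.png

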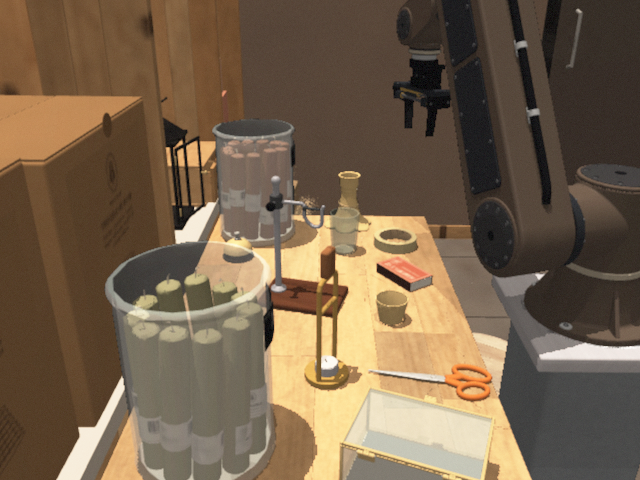

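View pics/top0.png

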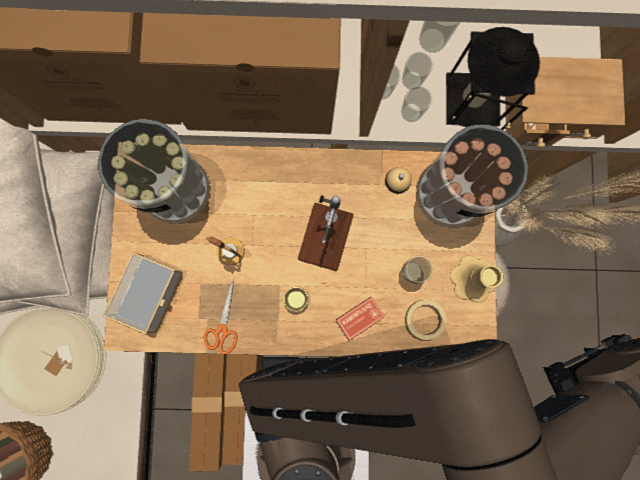

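The side view shows the hanger's foot at about (328,372) and handle at (328,262). The stand's ball is at (277,180) and the hook at about (315,215). In the top view the hanger foot is at (232,255), the handle at (216,242), and the stand's plate at (326,236) with its ball at (335,201). I'll zoom in next.

```bash
cat > h.py <<'E'
from cell import env
import cv2,numpy as np
CAL={n:env.get_calibration(n) for n in("side","top","wrist")}
def ray(n,u,v,T=None):
    K=CAL[n]["intrinsics"]; T=CAL[n]["cam_to_world"] if T is None else T
    d=np.array([(u-K[0,2])/K[0,0],-(v-K[1,2])/K[1,1],-1.])
    return T[:3,3],T[:3,:3]@d
def onz(n,u,v,z,T=None):
    o,d=ray(n,u,v,T); return o+d*(z-o[2])/d[2]
def atd(n,u,v,D,T=None):
    o,d=ray(n,u,v,T); return o+d*D
def two(a,b):
    (o1,d1),(o2,d2)=a,b
    A=np.stack([d1,-d2],1);s=np.linalg.lstsq(A,o2-o1,rcond=None)[0]
    p,q=o1+d1*s[0],o2+d2*s[1]; return (p+q)/2,np.linalg.norm(p-q)
E
python3 - <<'E'
import numpy as np,cv2
t=np.load("top0.npz")["p"][...,::-1];s=np.load("side0.npz")["p"][...,::-1]
r=lambda im,x,y,w,h,k:cv2.resize(im[y:y+h,x:x+w],None,fx=k,fy=k,interpolation=cv2.INTER_CUBIC)
a=np.hstack([r(t,290,185,80,60*1+30,5)[:300*2][:450],r(t,190,225,80,90,5)])[:300]
a=np.hstack([r(t,290,190,80,60+20,5)[:400],r(t,195,230,80,80,5)[:400]])
b=np.hstack([r(s,260,170,100,50,4),r(s,295,240,100,50,4)])
cv2.imwrite("pics/m1.png",np.vstack([a,b]))
E
```

```text
(no output)
```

View pics/m1.png

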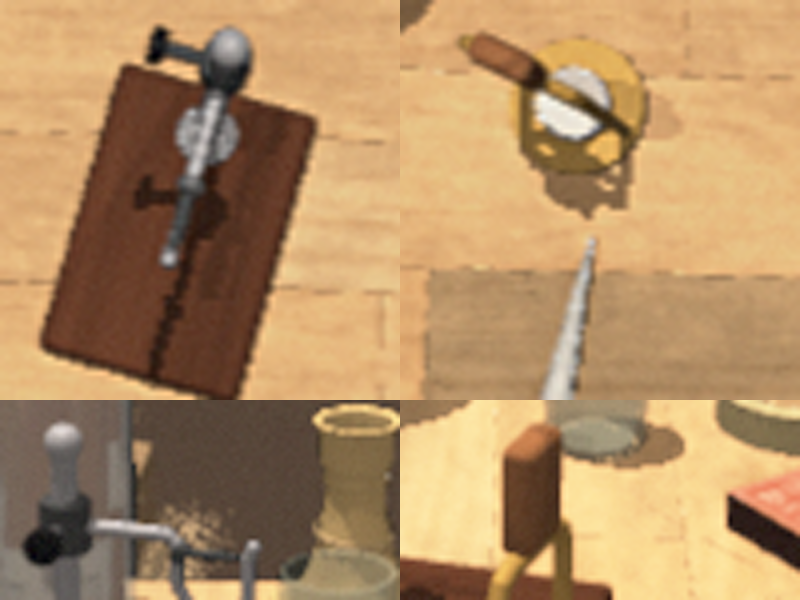

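The crops show the nose tip at top (323.6,242) / side (322.8,206.3). The gate is at side (304,207) to (321,208), the ball top at top (336,198), and the handle at top around (297,241)→(300,246) px tile-scaled. I'll compute positions.

```bash
cat > m.py <<'E'
from h import *
np.set_printoptions(precision=1,suppress=True)
t=np.load("top0.npz");s=np.load("side0.npz")
hsv=cv2.cvtColor(t["p"],cv2.COLOR_RGB2HSV)
sub=lambda x,y:(290+x/5-.4,190+y/5-.4)
c=[onz("top",*sub(*q),14)[:2] for q in [(125,65),(316,118),(238,397),(42,348)]]
for q in c:print(q)
print([np.linalg.norm(c[i]-c[(i+1)%4]) for i in range(4)],[np.degrees(np.arctan2(*(c[(i+1)%4]-c[i])[::-1])) for i in range(4)])
print("post foot",onz("top",331.2,216.7,16),"ball",onz("top",335.6,197.6,253))
nt=ray("top",323.4,241.5);ns=ray("side",322.5,206.1);print("nose",two(nt,ns))
print("gate back",two(ray("top",326.7,227.6),ray("side",303.6,206.8)))
print("balltop2",two(ray("top",335.4,198.5),ray("side",275.5,180)))
# hanger
print("foot top",onz("top",231,251,12),"side foot",onz("side",328,372,8))
for n,p in(("top",t),("side",s)):
    h=cv2.cvtColor(p["p"],cv2.COLOR_RGB2HSV)
    x,y,w,hh=(200,225,40,40) if n=="top" else(310,235,40,60)
    m=np.zeros(h.shape[:2],np.uint8)
    r=h[y:y+hh,x:x+w]; m[y:y+hh,x:x+w]=((r[...,0]<14)&(r[...,1]>110)&(r[...,2]<170)).astype(np.uint8)
    k,_=cv2.findContours(m,0,2);k=max(k,key=cv2.contourArea)
    print(n,cv2.boundingRect(k),cv2.minAreaRect(k)); 
    vs,us=np.nonzero(m); D=p["d"][vs,us]; P=np.array([atd(n,u,v,d) for u,v,d in zip(us,vs,D) if d>0]);print(len(P),np.median(P,0),P.min(0),P.max(0))
    if n=="top":
        Q=P[P[:,2]>222];print("topface",len(Q),Q.mean(0),cv2.minAreaRect(Q[:,:2].astype(np.float32)))
E
python3 m.py
```

```text
[651.   -6.7]
[ 625.2 -108.7]
[476.  -70.1]
[499.1  33.1]
[np.float64(105.21952881310386), np.float64(154.05191324203207), np.float64(105.80579682948391), np.float64(156.96487708991134)] [np.float64(-104.18967806254405), np.float64(165.5204180094085), np.float64(77.38597996721799), np.float64(-14.673604448124076)]
post foot [613.9 -51.5  16. ] ball [615.7 -50.5 253. ]
nose (array([524.6, -27.4, 201. ]), np.float64(0.8473896853568806))
gate back (array([558.6, -34.4, 196.4]), np.float64(1.910377690201396))
balltop2 (array([613.9, -50.6, 243.4]), np.float64(3.480632755131606))
foot top [516.4 209.4  12. ] side foot [512.2 215.5   8. ]
top (209, 237, 15, 10) ((216.02584838867188, 241.43966674804688), (14.837629318237305, 5.777483940124512), 23.198591232299805)
78 [515.9 210.1 228. ] [506.7 196.6 210.4] [525.5 225.  235. ]
topface 72 [516.4 211.1 228.2] ((516.5440063476562, 210.9594268798828), (28.924028396606445, 12.611886024475098), 68.07920837402344)
side (321, 247, 14, 32) ((327.5, 262.5), (31.0, 13.0), 90.0)
604 [514.9 210.4 189.8] [472.6 -77.7   0.7] [548.7 243.6 227.7]
```

carry_out(series=[[0,0,-0.06,0,1],[0,0,-0.1,0,1],[0.556,-0.59,-0.1,-132,1],[0.556,-0.59,-0.1,-132,1],[0.556,-0.59,-0.1,-132,1],[0.556,-0.59,-0.1,-132,1],[0.556,-0.59,-0.1,-132,1],[0.556,-0.59,-0.1,-132,1],[0.556,-0.59,-0.1,-132,1],[0.556,-0.59,-0.1,-132,1],[0.556,-0.59,-0.1,-132,1],[0.556,-0.59,-0.1,-132,1],[0.556,-0.59,-0.1,-132,1],[0.556,-0.59,-0.1,-132,1],[0.556,-0.59,-0.1,-132,1],[0.556,-0.59,-0.1,-132,1],[0.556,-0.59,-0.1,-132,1],[0.556,-0.59,-0.1,-132,1],[0.556,-0.59,-0.1,-132,1],[0.556,-0.59,-0.1,-132,1]])

```text
t: 2.6
eef_pos: [515.9, 209.6, 504.9]
tcp_rot: [3.141, 0.0, 2.753]
ft_force: [-0.6, 0.9, -0.1]
opening: 1.001
grip_force: 0.0
```

```bash
cat >> h.py <<'E'
from scipy.spatial.transform import Rotation as Rot
def wrist(tag):
    s=env.state();p,d=env.read_camera("wrist")
    T=np.eye(4);T[:3,:3]=Rot.from_euler("xyz",s["tcp_rot"]).as_matrix();T[:3,3]=s["eef_pos"]
    T=T@CAL["wrist"]["T_tool_cam"];cv2.imwrite(f"pics/{tag}.png",p[...,::-1]);np.savez(f"{tag}.npz",p=p,d=d,T=T)
    print("t",s["t"],s["eef_pos"],np.degrees(s["tcp_rot"]),"F",s["ft_force"],"op",s["opening"]);return p,d,T
def handle(p,d,T,zmin=222,zmax=233):
    h=cv2.cvtColor(p,cv2.COLOR_RGB2HSV);m=(h[...,0]<14)&(h[...,1]>100)&(d>0)&(d<400)
    vs,us=np.nonzero(m);P=np.array([atd("wrist",u,v,d[v,u],T) for u,v in zip(us,vs)])
    Q=P[(P[:,2]>zmin)&(P[:,2]<zmax)];print(len(Q),Q.mean(0),cv2.minAreaRect(Q[:,:2].astype(np.float32)))
E
python3 - <<'E'
from h import *
np.set_printoptions(precision=2,suppress=True)
handle(*wrist("w1"))
E
```

```text
t 2.6 [515.89 209.58 504.94] [179.99   0.02 157.71] F [-0.56  0.88 -0.12] op 1.0010006751497698
867 [519.17 221.93 227.75] ((563.9193115234375, 298.51416015625), (222.41908264160156, 35.69526672363281), 66.8567886352539)
```

View pics/w1.png

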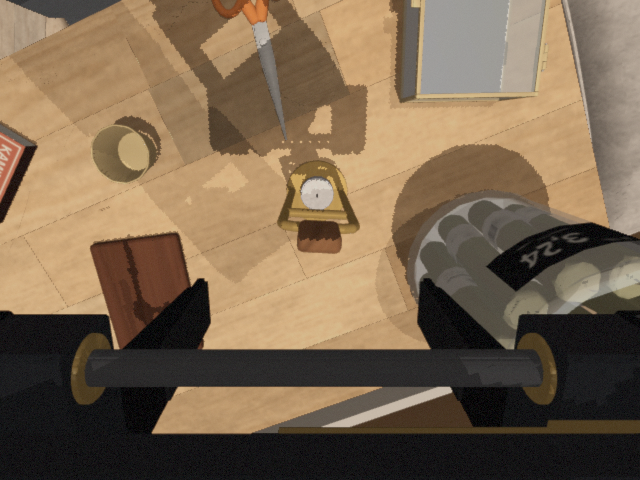

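The handle is at about (320,238), with bars at rows ~212 and 228. The candle jar is to the right (col >410). I'll restrict the measurement to the handle and check the jar's clearance.

Run:
```python
from h import *
np.set_printoptions(precision=2,suppress=True)
f=np.load("w1.npz");p,d,T=f["p"],f["d"].copy(),f["T"]
e=d.copy();e[:,:285]=0;e[:,360:]=0;e[:210]=0;e[262:]=0
handle(p,e,T)
P=[atd("wrist",u,v,d[v,u],T) for v in range(180,340,4) for u in range(390,640,4) if d[v,u]>0]
P=np.array(P);c=np.array([516.5,211,0]);y=np.array([np.sin(np.radians(22)),np.cos(np.radians(22))])
Q=P[P[:,2]>150];a=(Q[:,:2]-c[:2])@y;print("near",a.min(),Q[:,2].max(),Q[a.argmin()])
t=np.load("top0.npz")
P=np.array([atd("top",u,v,t["d"][v,u]) for v in range(115,230,3) for u in range(95,215,3) if t["d"][v,u]>0]);Q=P[(P[:,2]>150)]
r=np.linalg.norm(Q[:,:2]-c[:2],axis=1);print(Q[:,2].max(),r.min(),Q[r.argmin()],Q.mean(0))
```

```text
822 [515.38 214.29 227.78] ((515.8875122070312, 214.00299072265625), (29.318923950195312, 13.07364559173584), 64.33502197265625)
near 46.028873246101064 409.64192105667246 [541.39 250.59 326.53]
274.0416689218712 131.86360860119572 [614.14 299.63 262.29] [683.62 373.15 224.62]
```

carry_out(series=[[0.0013,0.0032,0,2.2,1],[0.0013,0.0032,0.05,2.2,1],[0.0013,0.0032,0.09,2.2,1],[0.0013,0.0032,0.11,2.2,1],[0.0013,0.0032,0.12,2.2,0.8],[0.0013,0.0032,0.125,2.2,0.6],[0.0013,0.0032,0.125,2.2,0.5],[0.0013,0.0032,0.125,2.2,0.4],[0.0013,0.0032,0.125,2.2,0.2],[0.0013,0.0032,0.125,2.2,0],[0.0013,0.0032,0.125,2.2,0],[0.0013,0.0032,0.125,2.2,0],[0.0013,0.0032,0.125,2.2,0]])

```text
t: 4.28
eef_pos: [516.0, 213.7, 379.8]
tcp_rot: [3.142, 0.0, 2.715]
ft_force: [-0.7, 0.7, 1.1]
opening: 0.315
grip_force: 30.0
```

Run:
```python
from h import *
np.set_printoptions(precision=2,suppress=True)
print(env.state()["grip_force"]);wrist("w2")
```

```text
29.99991148710251
t 4.275 [515.96 213.67 379.8 ] [180.     0.01 155.57] F [-0.68  0.74  1.08] op 0.31498144185230603
```

View pics/w2.png

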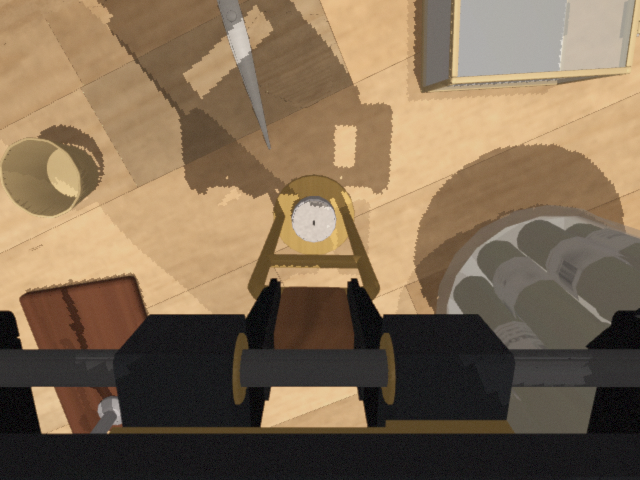

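The grasp is good: the handle is between the pads at cols 275–353, opening 0.315 (30 mm), and the hanging bar is level at row 260. Next I lift, then move to in front of the hook.

carry_out(series=[[0,0,-0.02,0,0],[0,0,-0.05,0,0],[0,0,-0.08,0,0],[0,0,-0.1,0,0],[-0.003,-0.015,-0.1,-1,0],[-0.007,-0.045,-0.1,-2,0],[-0.012,-0.08,-0.1,-3.5,0],[-0.018,-0.115,-0.1,-5,0],[-0.024,-0.15,-0.1,-7,0],[-0.029,-0.185,-0.1,-8.5,0],[-0.033,-0.212,-0.1,-9.5,0],[-0.035,-0.225,-0.1,-9.9,0],[-0.0353,-0.229,-0.1,-9.9,0],[-0.0353,-0.229,-0.1,-9.9,0],[-0.0353,-0.229,-0.1,-9.9,0],[-0.0353,-0.229,-0.1,-9.9,0]])

```text
t: 6.32
eef_pos: [453.5, -9.0, 479.7]
tcp_rot: [-3.142, -0.0, 2.889]
ft_force: [-0.5, 0.1, -1.7]
opening: 0.313
grip_force: 30.0
```

Run:
```python
from h import *
np.set_printoptions(precision=2,suppress=True)
p,d,T=wrist("w3")
q,e=env.read_camera("side");np.savez("side1.npz",p=q,d=e)
r=lambda im,x,y,w,h,k:cv2.resize(im[y:y+h,x:x+w,::-1],None,fx=k,fy=k,interpolation=cv2.INTER_CUBIC)
cv2.imwrite("pics/m2.png",np.hstack([r(p,200,180,200,300,2),r(q,260,150,100,150,4)]))
```

```text
t 6.325 [453.5   -8.96 479.65] [-180.     -0.    165.51] F [-0.51  0.1  -1.68] op 0.3132060787433249
```

View pics/m2.png

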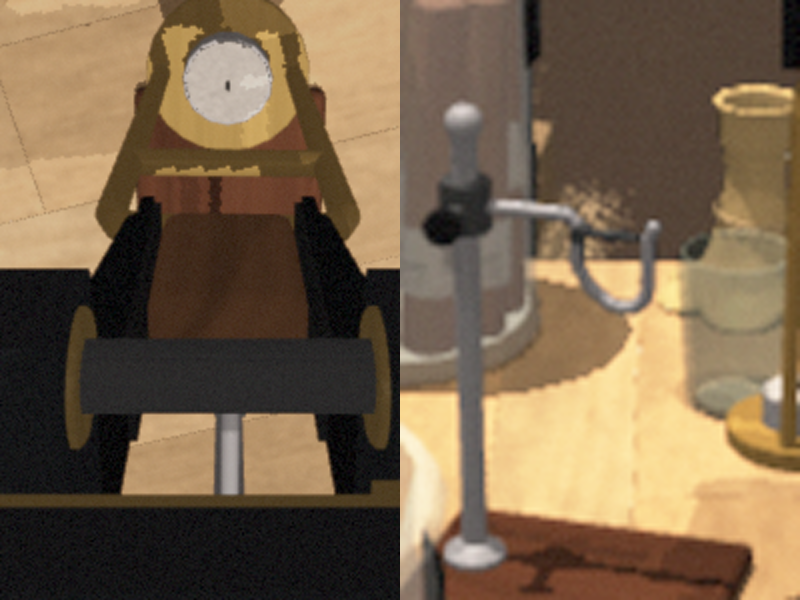

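The side crop shows the nose tip at (323,206), the gate at about (312,209), and the U bottom at (314.5,227.5). In the wrist view the bar is at row ~260, with the arm/post in line with the tool at col 314.5.

```bash
cat >> h.py <<'E'
psi=np.radians(-14.5);O=np.array([540.5,-32,0.]);X=np.array([np.cos(psi),np.sin(psi),0]);Y=np.array([-np.sin(psi),np.cos(psi),0])
def st(n,u,v,y=0,T=None):
    o,d=ray(n,u,v,T);s=(y-(o-O)@Y)/(d@Y);P=o+s*d;return np.array([(P-O)@X,y,P[2]])
E
python3 - <<'E'
from h import *
np.set_printoptions(precision=1,suppress=True)
f=np.load("side1.npz");p=f["p"]
cr=lambda x,y:(260+(x-400)/4-.4,150+y/4-.4)
for n,q in dict(tip=(652,221),gate_nose=(638,241),gate_back=(578,234),gate_mid=(607,237.5),bottom=(618,312),nose_in=(643,262),nose_out=(656,262),back_in=(585,255),back_out=(573,255)).items():print(n,st("side",*cr(*q)))
# depth points of hook
D=f["d"];P=[]
for v in range(203,232):
    for u in range(300,330):
        if D[v,u]>0:
            w=atd("side",u,v,D[v,u])-O; a=np.array([w@X,w@Y,w[2]])
            if abs(a[1])<12 and -30<a[0]<40:P.append(a)
P=np.array(P);print(len(P),np.median(P[:,1]),P.min(0),P.max(0))
# hanger in side image: project expected bar & print
s=env.state()
w=np.load("w3.npz");T=w["T"]
# bar rows: edges brass at cols 300-325
h=cv2.cvtColor(w["p"],cv2.COLOR_RGB2HSV)
for c in (285,335):print([tuple(int(k) for k in h[r,c]) for r in range(250,272)])
dd=w["d"];
for c in(280,300,325,345):
    for r in(257,260,263):
        a=atd("wrist",c,r,dd[r,c],T)-O;print(c,r,np.array([a@X,a@Y,a[2]]))
g=s["eef_pos"]-O;print("tcp",g@X,g@Y,g[2])
E
```

```text
tip [-17.    0.  203.3]
gate_nose [-10.4   0.  192.7]
gate_back [ 18.8   0.  193. ]
gate_mid [  4.7   0.  192.8]
bottom [ -0.8   0.  155.6]
nose_in [-12.8   0.  182.4]
nose_out [-19.1   0.  183.1]
back_in [ 15.4   0.  182.8]
back_out [ 21.3   0.  182.2]
247 4.213397240548049 [-20.5  -2.9 157.6] [ 25.   10.5 205.1]
[(10, 152, 84), (8, 151, 81), (10, 150, 85), (9, 147, 83), (14, 152, 84), (18, 164, 84), (18, 155, 89), (16, 151, 88), (18, 144, 90), (19, 150, 90), (18, 143, 96), (19, 156, 95), (18, 156, 93), (18, 146, 117), (18, 141, 166), (19, 145, 167), (19, 144, 159), (17, 150, 134), (12, 143, 102), (10, 149, 94), (9, 149, 96), (8, 147, 92)]
[(11, 150, 117), (9, 147, 113), (9, 155, 110), (10, 151, 113), (11, 145, 102), (18, 135, 91), (19, 172, 86), (18, 146, 91), (19, 143, 89), (18, 165, 88), (18, 138, 94), (18, 146, 96), (19, 146, 96), (18, 161, 92), (18, 143, 91), (18, 148, 88), (18, 152, 89), (16, 153, 85), (13, 160, 99), (9, 142, 111), (9, 143, 112), (10, 147, 111)]
280 257 [-92.5 -18.7 235.1]
280 260 [-90.8 -18.7 235.7]
280 263 [-89.5 -18.6 237.3]
300 257 [-92.4  -7.  234.7]
300 260 [-91.1  -7.  236.4]
300 263 [-89.4  -7.  236.9]
325 257 [-92.2   7.6 234.1]
325 260 [-91.2   7.6 236.8]
325 263 [-89.5   7.6 237.2]
345 257 [-92.4  19.3 234.9]
345 260 [-91.   19.2 236.1]
345 263 [-89.   19.3 235.8]
tcp -90.00477839633453 0.37729659153959366 479.68563437405413
```

carry_out(series=[[-0.008,0,0,0,0],[-0.02,0,0,0,0],[-0.034,0,0,0,0],[-0.048,0,0,0,0],[-0.06,0,0,0,0],[-0.07,0,0,0,0],[-0.078,0,0,0,0],[-0.083,0,0,0,0],[-0.085,0,0,0,0],[-0.085,0,0,0,0],[-0.085,0,0,0,0]])

```text
t: 7.8
eef_pos: [535.5, -30.7, 479.8]
tcp_rot: [-3.142, 0.0, 2.888]
ft_force: [1.1, -0.5, -1.0]
opening: 0.314
grip_force: 30.0
```

```bash
cat > look.py <<'E'
from h import *
import sys
np.set_printoptions(precision=2,suppress=True)
k=sys.argv[1]
p,d,T=wrist("w"+k)
q,e=env.read_camera("side");np.savez(f"side{k}.npz",p=q,d=e)
r=lambda im,x,y,w,h,k:cv2.resize(im[y:y+h,x:x+w,::-1],None,fx=k,fy=k,interpolation=cv2.INTER_CUBIC)
cv2.imwrite(f"pics/m{k}.png",np.hstack([r(p,250,200,120,200,3)[:600,:360],r(q,275,150,73,100,6)[:600]]))
g=env.state()["eef_pos"]-O;print("tcp",g@X,g@Y,g[2])
E
python3 look.py 4
```

```text
t 7.8 [535.48 -30.67 479.8 ] [-180.      0.01  165.47] F [ 1.09 -0.45 -0.99] op 0.3136715664968121
tcp -5.191452395440584 0.03196939669284219 479.83245492095955
```

View pics/m4.png

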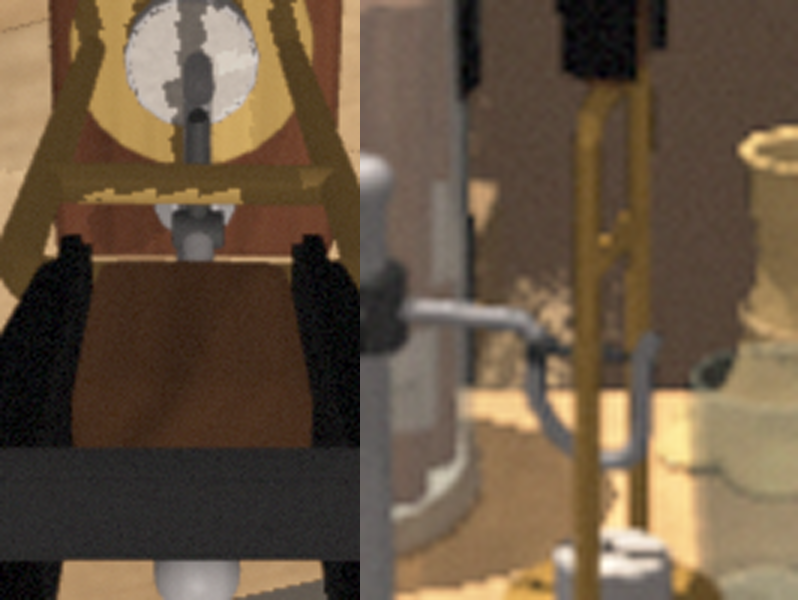

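The wrist crop shows the nose tip at about (315.5,230), dead in line with the window middle, and the bar at row 261.3. In the side crop the hook passes through the window, with the bar's middle at about (317,189.5) and clearly above the nose.

Run:
```python
from h import *
np.set_printoptions(precision=1,suppress=True)
f=np.load("w4.npz");T=f["T"];d=f["d"];p=f["p"]
print("bar side",st("side",275+253/6-.4,150+237/6-.4))
S=lambda P:np.array([(P-O)@X,(P-O)@Y,P[2]])
print("bar wrist",S(onz("wrist",313.5,261,232,T)))
for r in range(214,264,2):
    print(r,S(atd("wrist",315,r,d[r,315],T)),p[r,315])
# side: rod centroid columns
q=np.load("side4.npz")["p"];h=cv2.cvtColor(q,cv2.COLOR_RGB2HSV)
for v in(180,190,200,215,225):
    m=[u for u in range(300,335) if 12<h[v,u,0]<26 and h[v,u,1]>120];print(v,m)
```

```text
bar side [ -5.7   0.  233. ]
bar wrist [ -4.1   0.4 232. ]
214 [-10.4   1.6 130.4] [106  97  90]
216 [ -8.5   1.6 129.4] [104  96  88]
218 [-17.7   1.4 177.2] [74 71 71]
220 [-17.9   1.4 184.3] [75 72 69]
222 [-17.4   1.4 188.4] [74 72 72]
224 [-20.1   1.4 205. ] [78 73 73]
226 [-18.8   1.4 205.1] [78 74 73]
228 [-17.1   1.4 204. ] [84 79 78]
230 [-16.3   1.4 205.8] [82 78 77]
232 [-14.7   1.4 204.9] [78 74 74]
234 [-12.6   1.4 202.1] [73 68 68]
236 [-10.1   1.4 197.8] [48 46 44]
238 [ -8.9   1.4 198.6] [34 32 34]
240 [ -7.8   1.4 199.7] [40 39 36]
242 [ -6.1   1.4 198.6] [70 68 65]
244 [ -4.9   1.4 199.4] [73 72 71]
246 [ -3.3   1.4 198.8] [75 70 68]
248 [ -1.8   1.4 198.2] [73 68 66]
250 [ -0.7   1.4 199.4] [72 69 69]
252 [  0.9   1.4 198.7] [72 70 68]
254 [-82.4   0.6 460.4] [73 62 48]
256 [ -8.3   1.3 235.5] [89 67 36]
258 [ -7.    1.3 235.3] [90 68 39]
260 [ -6.4   1.3 237. ] [96 74 44]
262 [ -5.2   1.3 237. ] [112  87  48]
180 [311, 312, 313, 314, 319, 320, 321, 322]
190 [311, 312, 313, 314, 315, 316, 317, 318, 319, 320, 321, 322]
200 [311, 312, 313, 314, 319, 320, 321, 322]
215 [310, 311, 312, 313, 314, 315, 319, 325, 327]
225 [311, 312, 313, 314, 323]
```

carry_out(series=[[-0.0007,0,0.005,0,0],[-0.0007,0,0.012,0,0],[-0.0007,0,0.018,0,0],[-0.0007,0,0.023,0,0],[-0.0007,0,0.026,0,0],[-0.0007,0,0.026,0,0]])

```text
t: 8.65
eef_pos: [536.4, -30.9, 453.5]
tcp_rot: [-3.142, -0.0, 2.888]
ft_force: [0.2, 0.2, -1.2]
opening: 0.316
grip_force: 30.0
```

carry_out(series=[[0,0,0.002,0,0],[0,0,0.004,0,0],[0,0,0.006,0,0],[0,0,0.008,0,0],[0,0,0.008,0,0]])

```text
t: 9.28
eef_pos: [536.3, -30.9, 445.8]
tcp_rot: [-3.142, 0.0, 2.888]
ft_force: [-0.4, -0.2, 3.9]
opening: 0.315
grip_force: 30.0
```

carry_out(series=[[0,0,0.002,0,0],[0,0,0.004,0,0],[0,0,0.006,0,0],[0,0,0.006,0,0]])

```text
t: 9.78
eef_pos: [536.3, -30.9, 439.5]
tcp_rot: [-3.142, -0.0, 2.888]
ft_force: [-0.8, 0.3, 3.9]
opening: 0.316
grip_force: 30.0
```

carry_out(series=[[0,0,0.002,0,0],[0,0,0.004,0,0],[0,0,0.006,0,0],[0,0,0.006,0,0]])

```text
t: 10.28
eef_pos: [536.2, -30.8, 433.3]
tcp_rot: [-3.141, -0.001, 2.888]
ft_force: [-3.2, 1.7, 2.7]
opening: 0.311
grip_force: 30.0
```

The gate is opening and has started pushing the bar toward the nose. I'll check the bar's tilt in the wrist image.

```bash
cat > bar.py <<'E'
from h import *
import sys
np.set_printoptions(precision=2,suppress=True)
p,d,T=wrist("w"+sys.argv[1]);h=cv2.cvtColor(p,cv2.COLOR_RGB2HSV)
def rows(p):
    h=cv2.cvtColor(p,cv2.COLOR_RGB2HSV)
    for c in(285,295,330,340):
        m=[r for r in range(235,285) if 14<h[r,c,0]<24 and h[r,c,1]>120 and not(h[r,c,2]>150 and h[r,c,1]<90)];print(c,m[:1],m[-1:],len(m))
rows(np.load("w4.npz")["p"]);rows(p)
if len(sys.argv)>2:
    q,e=env.read_camera("side");np.savez(f"side{sys.argv[1]}.npz",p=q,d=e)
    r=lambda im,x,y,w,h,k:cv2.resize(im[y:y+h,x:x+w,::-1],None,fx=k,fy=k,interpolation=cv2.INTER_CUBIC)
    cv2.imwrite(f"pics/m{sys.argv[1]}.png",np.hstack([r(p,250,200,120,200,3)[:600,:360],r(q,275,150,73,100,6)[:600]]))
E
python3 bar.py 5
```

```text
t 10.275 [536.15 -30.84 433.32] [-179.99   -0.08  165.47] F [-3.16  1.68  2.74] op 0.3107623948521688
285 [235] [267] 23
295 [235] [267] 30
330 [236] [267] 29
340 [235] [267] 24
285 [235] [267] 23
295 [235] [267] 30
330 [236] [267] 29
340 [235] [267] 24
```

carry_out(series=[[0,0,0.002,0,0],[0,0,0.004,0,0],[0,0,0.006,0,0],[0,0,0.006,0,0]])

```text
t: 10.82
eef_pos: [536.1, -30.8, 427.2]
tcp_rot: [-3.141, -0.002, 2.888]
ft_force: [-4.8, 1.7, -0.3]
opening: 0.315
grip_force: 30.0
```

carry_out(series=[[0,0,0.002,0,0],[0,0,0.004,0,0],[0,0,0.004,0,0]])

```text
t: 11.2
eef_pos: [536.3, -30.9, 423.2]
tcp_rot: [-3.141, -0.0, 2.888]
ft_force: [-0.4, 0.4, -1.9]
opening: 0.309
grip_force: 30.0
```

carry_out(series=[[0,0,0.002,0,0],[0,0,0.003,0,0],[0,0,0.003,0,0]])

```text
t: 11.58
eef_pos: [536.5, -31.0, 420.7]
tcp_rot: [-3.141, 0.0, 2.888]
ft_force: [0.4, -0.3, -1.6]
opening: 0.311
grip_force: 30.0
```

The force dropped to just the hanger's weight, which suggests the gate snapped shut. I'll check visually.

```bash
python3 bar.py 6 s
```

```text
t 11.575 [536.47 -30.97 420.68] [-179.99    0.03  165.47] F [ 0.37 -0.31 -1.57] op 0.3107730241946203
285 [235] [267] 23
295 [235] [267] 30
330 [236] [267] 29
340 [235] [267] 24
285 [235] [266] 21
295 [235] [266] 28
330 [235] [265] 28
340 [235] [265] 23
```

View pics/m6.png

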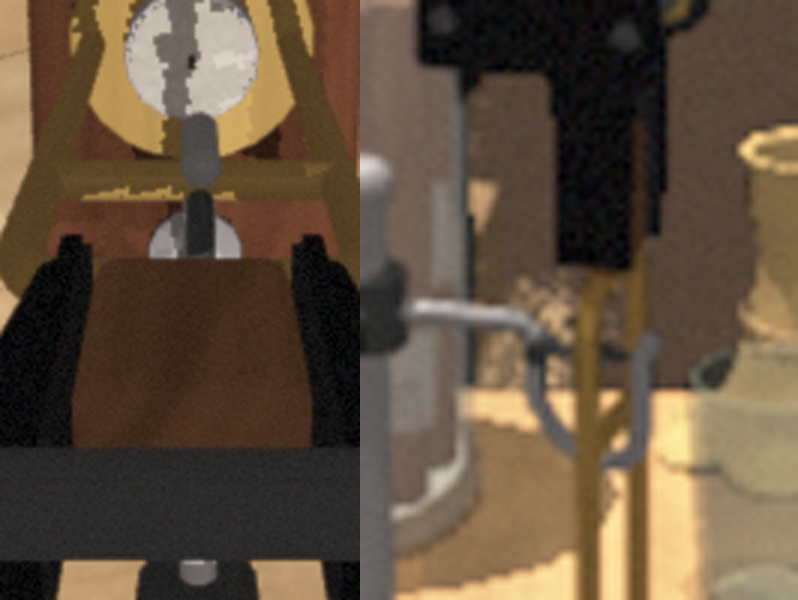

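The gate is level and shut again, dark over the bar at side (~(600,350) in the tile), and the bar is inside the U. I'll lower gently until the hook carries the weight.

carry_out(series=[[0,0,0.001,0,0],[0,0,0.002,0,0],[0,0,0.0025,0,0],[0,0,0.0025,0,0]])

```text
t: 12.18
eef_pos: [536.3, -30.9, 418.2]
tcp_rot: [-3.142, -0.0, 2.888]
ft_force: [-0.3, 0.2, -2.3]
opening: 0.318
grip_force: 30.0
```

carry_out(series=[[0,0,0.001,0,0],[0,0,0.001,0,0]])

```text
t: 12.42
eef_pos: [536.3, -30.9, 417.1]
tcp_rot: [-3.142, -0.0, 2.888]
ft_force: [0.3, 0.2, -1.6]
opening: 0.314
grip_force: 30.0
```

carry_out(series=[[0,0,0.001,0,0],[0,0,0.001,0,0]])

```text
t: 12.68
eef_pos: [536.3, -30.9, 416.1]
tcp_rot: [-3.142, -0.0, 2.888]
ft_force: [0.2, 0.3, -1.7]
opening: 0.314
grip_force: 30.0
```

carry_out(series=[[0,0,0.001,0,0],[0,0,0.001,0,0]])

```text
t: 12.92
eef_pos: [536.4, -30.9, 415.4]
tcp_rot: [-3.142, 0.001, 2.888]
ft_force: [-0.1, -0.7, 0.6]
opening: 0.314
grip_force: 30.0
```

carry_out(series=[[0,0,0.001,0,0],[0,0,0.001,0,0]])

```text
t: 13.18
eef_pos: [536.4, -30.9, 415.1]
tcp_rot: [3.142, 0.002, 2.888]
ft_force: [-1.7, -0.3, 7.3]
opening: 0.316
grip_force: 30.0
```

carry_out(series=[[0,0,-0.002,0,0],[-0.002,0,-0.002,0,0],[-0.0045,0,-0.002,0,0],[-0.0045,0,-0.001,0,0],[-0.0045,0,-0.001,0,0]])

```text
t: 13.8
eef_pos: [540.8, -32.1, 415.4]
tcp_rot: [-3.142, 0.001, 2.888]
ft_force: [1.8, 0.4, 0.8]
opening: 0.31
grip_force: 30.0
```

carry_out(series=[[0,0,0.001,0,0],[0,0,0.001,0,0]])

```text
t: 14.05
eef_pos: [540.7, -32.1, 415.0]
tcp_rot: [3.142, 0.002, 2.888]
ft_force: [0.7, -0.3, 7.1]
opening: 0.313
grip_force: 30.0
```

carry_out(series=[[0,0,-0.0008,0,0],[0,0,-0.0008,0,0],[0,0,-0.0008,0,0.33],[0,0,-0.0008,0,0.36],[0,0,-0.0008,0,0.42],[0,0,-0.0008,0,0.5],[0,0,-0.0008,0,0.6],[0,0,-0.0008,0,0.7],[0,0,-0.0008,0,0.7],[0,0,-0.0008,0,0.7],[0,0,-0.0008,0,0.7]])

```text
t: 15.42
eef_pos: [540.7, -32.0, 415.0]
tcp_rot: [-3.141, 0.0, 2.888]
ft_force: [-0.3, -0.9, 0.1]
opening: 0.701
grip_force: 0.0
```

```bash
python3 bar.py 7 s
```

```text
t 15.425 [540.69 -32.02 415.02] [-179.99    0.    165.47] F [-0.26 -0.94  0.1 ] op 0.7006257165413204
285 [235] [267] 23
295 [235] [267] 30
330 [236] [267] 29
340 [235] [267] 24
285 [235] [266] 22
295 [235] [266] 30
330 [239] [266] 28
340 [235] [267] 30
```

View pics/m7.png

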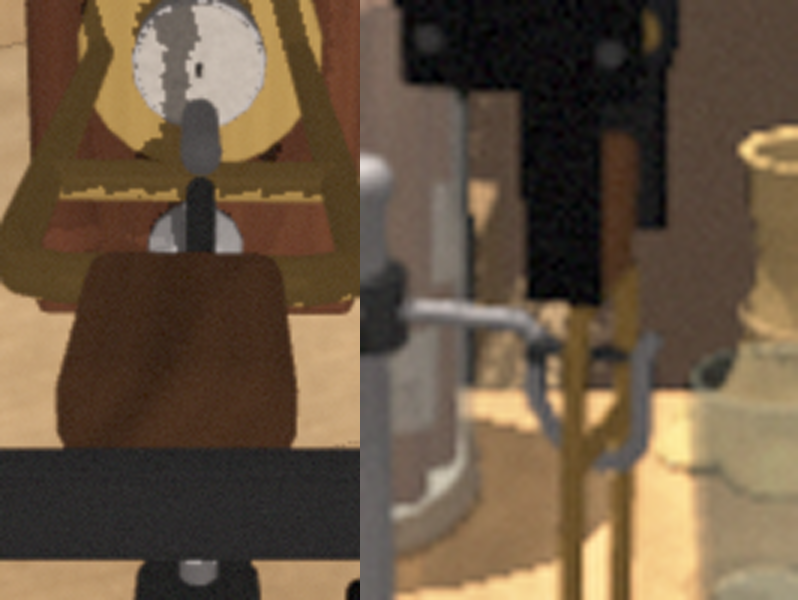

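The hanger hangs in the U with the gate shut over the bar, and the fingers are clear on both sides of the handle. I'll retreat straight up.

carry_out(series=[[0,0,-0.01,0,0.85],[0,0,-0.025,0,0.85],[0,0,-0.045,0,0.85],[0,0,-0.07,0,0.85],[0,0,-0.1,0,0.85],[0,0,-0.13,0,0.85],[0.02,0,-0.15,0,0.85],[0.05,0,-0.15,0,0.85],[0.06,0,-0.15,0,0.85],[0.06,0,-0.15,0,0.85],[0.06,0,-0.15,0,0.85],[0.06,0,-0.15,0,0.85],[0.06,0,-0.15,0,0.85],[0.06,0,-0.15,0,0.85],[0.06,0,-0.15,0,0.85],[0.06,0,-0.15,0,0.85],[0.06,0,-0.15,0,0.85],[0.06,0,-0.15,0,0.85],[0.06,0,-0.15,0,0.85],[0.06,0,-0.15,0,0.85]])

```text
t: 18.02
eef_pos: [482.6, -17.0, 565.0]
tcp_rot: [-3.142, 0.0, 2.888]
ft_force: [-1.4, 0.4, -0.4]
opening: 0.851
grip_force: 0.0
```

carry_out(series=[[0,0,0,0,0.85],[0,0,0,0,0.85],[0,0,0,0,0.85],[0,0,0,0,0.85],[0,0,0,0,0.85],[0,0,0,0,0.85],[0,0,0,0,0.85],[0,0,0,0,0.85],[0,0,0,0,0.85],[0,0,0,0,0.85],[0,0,0,0,0.85],[0,0,0,0,0.85],[0,0,0,0,0.85],[0,0,0,0,0.85],[0,0,0,0,0.85],[0,0,0,0,0.85],[0,0,0,0,0.85],[0,0,0,0,0.85],[0,0,0,0,0.85],[0,0,0,0,0.85]])

```text
t: 20.52
eef_pos: [482.6, -17.0, 565.0]
tcp_rot: [-3.142, 0.0, 2.888]
ft_force: [-0.1, 1.0, 0.1]
opening: 0.852
grip_force: 0.0
```

Run:
```python
from h import *
a,_=env.read_camera("side")
for k in range(6): b,_=env.read_camera("side"); print([int((cv2.absdiff(a,b).max(2)[150:330,280:360]>40).sum())])
cv2.imwrite("pics/end.png",b[...,::-1]);print(env.state()["t"])
```

```text
[0]
[0]
[0]
[0]
[0]
[0]
20.875
```

View pics/end.png

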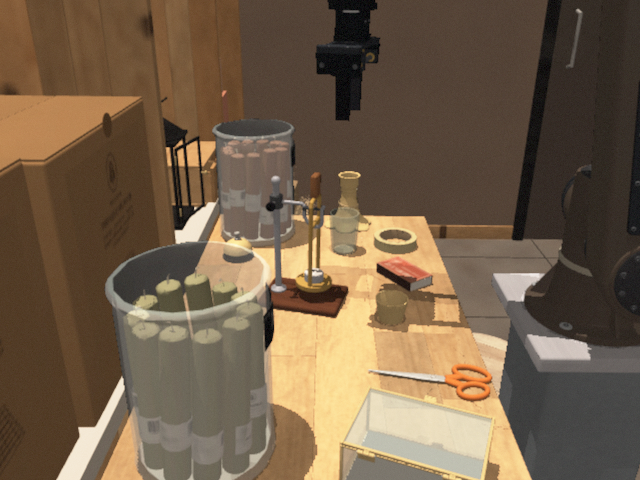

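The hanger hangs upright and still on the hook at about (315,240). The glass and cup are where they were, and the robot is clear.

```bash
python3 -c "
from cell import env
print(env.job_done())"
```

```text
the job is handed in; nothing more can be done
None
```

The tea-light hanger is on the snap hook, hanging still with the gate shut above its bar; I let go only after it snapped shut, the glass and cup weren't moved, and I handed the job in at about 21 s.

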